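Water the daffodils in the flower classroom

TASK

Water the pot of tall daffodils: with the fingertips, gently press the push valve in front of that pot all the way down (it stays down), and only then press the big round button on the pump box fully down and let it spring back up. Leave the other two valves, the plants, the mug and the trowel alone, pick nothing up, and finish clear of everything.

Things in the scene. Friction and masses are not known exactly. Their poses are not given: they have to be found in the camera images.
- bar: Fixed grey watering bar, 70 x 340 x 30 mm (x, y, z), origin at the centre of its underside on the table; x points away from the robot towards the pots, y runs along the bar to the robot's left. Three white push valves stand along it at y = +120 (left), 0 (middle) and -120 mm (right), x = 0. Behind each valve a thin black drip spout rises at x = 30 to 45 mm to 94 mm above the table and ends at x = 125 mm over the pot behind that valve.
- left_top (a point): Centre of the top face of the left valve's cap, a white disc 32 mm across; it stands 56 mm above the table when up and 48 mm when fully down. Around it a fixed black collar, 44 mm across, reaches 42 mm above the table.
- middle_top (a point): The same for the middle valve.
- right_top (a point): The same for the right valve.
- valve_left (a joint): How far the left valve is pressed down, m: 0 up, 0.008 fully down. It moves straight down against about 2.5 N of friction and stays where it is left; there is no spring.
- valve_middle (a joint): The same for the middle valve.
- valve_right (a joint): The same for the right valve.
- pump: Fixed grey pump box, 110 x 110 x 55 mm, origin at the centre of its underside on the table. It stands beside the bar, to the robot's left or right. The big round button is in the centre of its top.
- start_top (a point): Centre of the top face of the big round pump button, a white disc 52 mm across; 75 mm above the table when up, 69 mm when fully down. A fixed black collar, 68 mm across, reaches 63 mm above the table.
- start (a joint): How far the pump button is pressed, m: 0 up, 0.006 fully down. A spring returns it; it starts to move at about 2 N and is fully down at about 4.5 N.
- daffodils: Loose white pot, 100 mm across and 70 mm high, holding tall upright daffodils: narrow leaves and three stalks with trumpet flowers, 260 mm high in all. Origin at the centre of the pot's underside. It stands about 165 mm beyond one of the three valves, straight behind it in the bar's frame (within 10 mm sideways).
- primrose: The same pot holding a low primrose, a flat rosette of broad leaves with five large flat flowers, 105 mm high in all. Origin at the centre of the underside. Stands behind another valve. Leave it alone.
- alyssum: The same pot holding a round bushy mound of tiny white flowers, 105 mm high in all. Origin at the centre of the underside. Stands behind the remaining valve. Leave it alone.
- mug: Loose white mug, 80 mm across, 95 mm high, with a handle; origin at the centre of its underside. Stands on the side of the bar opposite to the pump box. Leave it alone.
- trowel: Loose hand trowel, 250 mm long, 63 mm wide, 24 mm high, lying flat between the robot and the bar, its length along its y axis; origin on its underside near the middle of its length. Leave it alone.
Not all that is in view belongs to the job. What is shaped like the pump but blue or red is not meant.

How it is judged:
By the outcome, as a careful person would: the job done as asked, in the order asked, and still so for the second after the job is handed in, with the robot touching nothing.
It also fails if it takes over 40 s, if anything falls off the work surface, if the arm or the gripper's body presses on something with over 40 N, if the wrist force passes 120 N, or if a joint passes its speed limit or range.

ROBOT

A 6-joint arm with a two-finger parallel gripper is mounted at the origin on the work surface. World frame = base frame: x ahead of the robot, y to its left, z up, the work surface at z = 0. Lengths are in m, angles in rad, forces in N, time in s.
With the tool pointing down it reaches from about 0.375 to 0.9 m from the base axis. Payload 3.1 kg.
Tool frame: the origin (TCP) lies where the fingers leave the gripper's body, on its centre line; the fingertips stand 73 mm ahead of it and the grasp point (between the pads) lies 54 mm ahead of it; z points along the fingers, y is the line along which they close (so a half turn about z gives the same grasp; the last joint's range is limited). The gripper opens to 85 mm and grips with 20 to 120 N. Pads are 22 mm wide; open, the fingers measure 114 mm over their backs; the gripper's body (76 mm by 85 mm) begins 54 mm behind the grasp point. The pads swing forward as they close: fully open they stand 13 mm farther back than shut.
Start: joints at [1.111, 0.527, 1.433, -0, 1.181, -0.178], TCP at [0.173, 0.601, 0.304] pointing down, gripper open.
Joint ranges: [-3.08, 3.08], [-0.75, 2.2], [0.22, 2.44], [-1.43, 4.57], [0, 2.65], [-2.85, 2.85]. Speed limits (rad/s): [2.79, 2.79, 3.14, 3.14, 3.14, 3.14].

INTERFACE

Orientations are given as a unit quaternion [x, y, z, w].
In Python, from station import manip gives the robot as it stands.
- The arm moves only by the shell command python3 -m crank 'ROWS' [FORCE]. ROWS is JSON, a list of rows, each an object with "dp": the shift along the tool's x, y, z normalised to -1 to 1, where 1 is 50 cm, a list of three; "delta_rot": the turn, a rotation vector about the tool's x, y, z normalised to -1 to 1, where 1 is 2 pi rad, a list of three; "fingers": the opening, from -1 (shut) to 1 (fully open). A call has 1 to 12 rows; each row shifts and turns the commanded pose from where the row before left it, along the tool's axes as they then stand; what a row does not reach is not made up. A row lasts 1/12 s, in which the tool goes at most 41.7 mm and 7.16 degrees, less where a joint would pass 70% of its speed; a pose out of reach is approached as far as the arm can. A call with a number of a shift or a turn outside -1 to 1 is refused whole. A call with a gripper value outside its range is refused whole. The fingers move at their own pace and stop on an object; FORCE is the grip in N (left out, the last holds). Time passes only in rows, so rows that do not move let the fingers close. It gives the time, the measured TCP pose, the force, the opening and the grip force at its end, in the units of the state.
- manip.sense(): the state, without advancing time (a new reading comes with each control period).
- manip.snapshot(name): name is "scene" or "top"; returns (picture, depth): 384x512x3 uint8, red, green, blue; 384x512 float32, m along the optical axis (not along the pixel's ray), 0 where there is no reading.
- manip.camera_model(name): a dict with "fx", "fy", "cx", "cy" (pixels), "origin" and "attitude" of the camera in the world. Camera axes: x right, y up, looking along -z (the intrinsics and any distortion apply to the point x, -y, -z); pixel columns grow to the right and rows downward; lengths in m; the calibration is good to about 2 mm. A picture is of the moment at which its call begins. camera_model takes no time and is no camera call.
- manip.sign_off(): hands the job in; it is judged then, once.
The state is a dict: "t": time; "q": joint angles; "qd": joint speeds; "tau": joint torques, N m; "tcp_pos": TCP position; "tool_rot": TCP orientation; "force": force on the tool from outside, world axes, zero at the start; "ft_torque": the same for the moment, N m; "finger_gap": opening from 0.0 (shut) to 1.0 (fully open); "gripper_force": force on a finger pad.
Only numpy, scipy, OpenCV 4.12 (cv2) and the standard library are available. Lean on these libraries where they do the work, as an engineer would, in place of code of your own. Each camera call takes 0.05 s, during which the arm holds its last target. There are 200 camera calls.

## Working session

There is one attempt and no reset: what is moved stays moved. The work goes in short steps, Python scripts to look and compute and a shell command to move; the robot and the scene stay as the last step left them, time stands still between calls to the robot, and variables do not carry over. Pictures are saved under pics/ and viewed, at most 10 in all, crops included, and the job is handed in when it is done.

```bash
mkdir -p pics
cat > h.py <<'E'
import numpy as np, cv2
from station import manip
from scipy.spatial.transform import Rotation as R
def snap(cam,name):
    p,d=manip.snapshot(cam); cv2.imwrite(f'pics/{name}.png',p[:,:,::-1]); np.save(f'pics/{name}.npy',d); return p,d
def world(cam,d,u,v,z=None):
    m=manip.camera_model(cam); a=np.array(m['attitude'],float)
    Rm=R.from_quat(a).as_matrix() if a.size==4 else a.reshape(3,3)
    r=Rm@np.array([(u-m['cx'])/m['fx'],-(v-m['cy'])/m['fy'],-1]); o=np.array(m['origin'])
    s=(z-o[2])/r[2] if z is not None else float(d[int(v),int(u)])
    return o+s*r
E
python3 - <<'E'
from h import *
for c in('scene','top'):
    snap(c,c+'1'); print(manip.camera_model(c))
s=manip.sense();print(s)
E
```

```text
{'fx': 367.8110188361802, 'fy': 367.8110188361802, 'cx': 252.85147314997255, 'cy': 193.74024893952134, 'origin': array([ 0.94092266, -0.69333376,  0.82371456]), 'attitude': array([0.41081557, 0.11283992, 0.25782875, 0.86719206])}
{'fx': 427.9951383978841, 'fy': 427.9951383978841, 'cx': 251.60350195392468, 'cy': 194.24149722693912, 'origin': array([0.213807  , 0.06310474, 1.31222645]), 'attitude': array([ 0.07443353, -0.07411037, -0.68308427,  0.72274697])}
{'t': 0.1, 'q': array([ 1.11153577e+00,  5.28378456e-01,  1.43378106e+00, -1.75943577e-05,
        1.18140745e+00, -1.78495890e-01]), 'qd': array([ 0.00111229, -0.0034749 , -0.00210199, -0.00132025,  0.00254163,
       -0.00108622]), 'tau': array([-4.75358465e-04, -4.43301165e+01, -1.78585875e+01, -2.52400005e-04,
        3.87736975e-03, -1.57530718e-05]), 'tcp_pos': array([0.17292534, 0.60007222, 0.30302592]), 'tool_rot': array([ 1.39918314e-01,  9.90162558e-01, -9.39942218e-04, -3.01749901e-04]), 'force': array([-0.44877869, -0.59469141, -0.09741504]), 'ft_torque': array([ 0.01431709, -0.02412899,  0.04961507]), 'gripper_force': 0.0, 'finger_gap': 0.9995587175406686}
```

View pics/scene1.png

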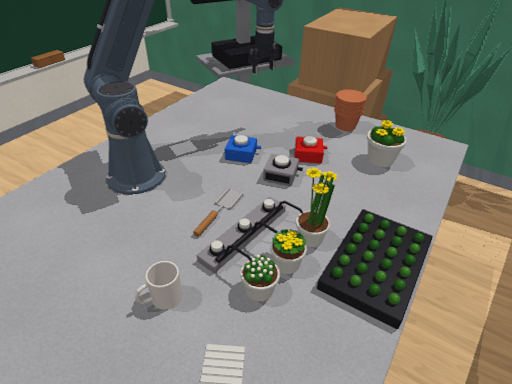

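View pics/top1.png

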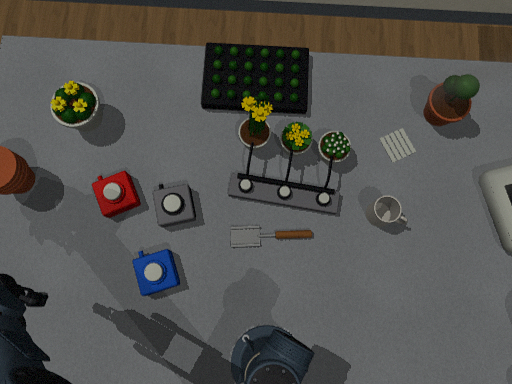

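In the top view, the valves are at (246,185), (285,191) and (324,198). The pots behind them are the daffodils (254,130), primrose (296,137) and alyssum (334,146). Another yellow-flowered pot at (75,103) is a decoy, being low and not behind any valve. The pump could be grey (172,203), red (112,192) or blue (153,272). I choose the left valve and the grey pump, and will check them in one crop.

Run:
```python
from h import *
p=cv2.imread('pics/top1.png');cv2.imwrite('pics/crop1.png',cv2.resize(p[85:235,145:345],None,fx=4,fy=4,interpolation=cv2.INTER_CUBIC))
d=np.load('pics/top1.npy')
for n,u,v,z in[('L',246,185,.056),('M',285,191,.056),('R',324,198,.056),('S',172,203.5,.075)]:
    print(n,world('top',d,u,v,z).round(4),world('top',d,u,v).round(4))
ds=np.load('pics/scene1.npy')
for n,u,v,z in[('L',268.5,203.5,.056),('M',244.5,224,.056),('R',216.5,245,.056),('S',282,160.5,.075)]:
    print(n,world('scene',ds,u,v,z).round(4))
```

```text
L [0.5095 0.0897 0.056 ] [0.5095 0.0897 0.0563]
M [ 0.4977 -0.0285  0.056 ] [ 0.4979 -0.0285  0.0551]
R [ 0.4829 -0.1461  0.056 ] [ 0.4834 -0.1465  0.0538]
S [0.4369 0.3032 0.075 ] [0.437  0.3033 0.0743]
L [0.5174 0.082  0.056 ]
M [ 0.5055 -0.0377  0.056 ]
R [ 0.4868 -0.1508  0.056 ]
S [0.4477 0.292  0.075 ]
```

View pics/crop1.png

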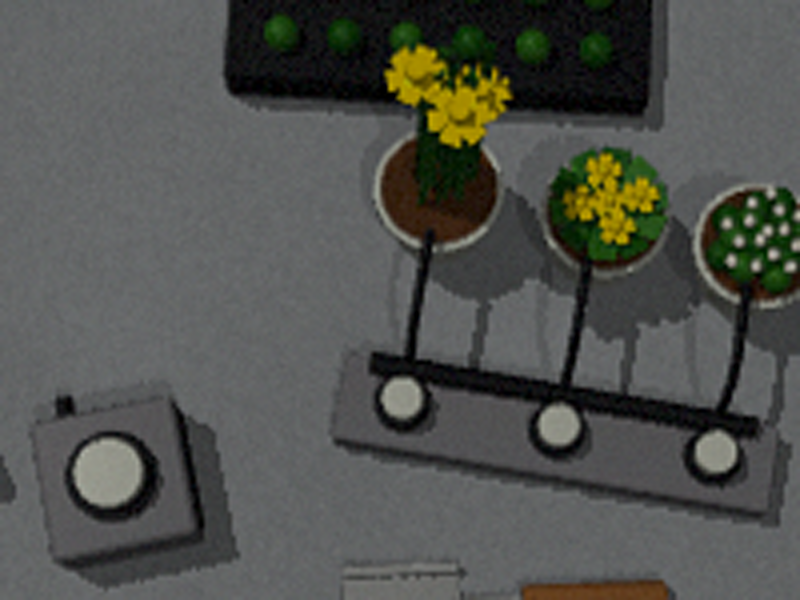

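Crop confirms: the grey box's white button is at crop (109,475), and the left valve cap (403,397) has a spout running to the tall daffodils at (430,190). The two views disagree by about 10 mm, so I'll refine the centroids.

Run:
```python
from h import *
for cam,pts in(('top',[('L',246,184,.056),('M',285,191,.056),('R',324,198,.056),('S',172,203,.075)]),('scene',[('L',268,203,.056),('M',244,224,.056),('R',216,245,.056),('S',282,160,.075)])):
    p=cv2.imread(f'pics/{cam}1.png').astype(int);d=np.load(f'pics/{cam}1.npy')
    for n,u,v,z in pts:
        w=np.zeros(p.shape[:2]);w[v-11:v+12,u-11:u+12]=1
        for thr in (130,160):
            m=((p.min(2)>thr)&(w>0)); k,l,st,c=cv2.connectedComponentsWithStats(m.astype(np.uint8))
            if k<2: continue
            i=1+np.argmax(st[1:,4]); y,x=np.where(l==i)
            W=np.array([world(cam,d,a,b) for a,b in zip(x,y)])
            T=W[np.abs(W[:,2]-z)<.004] if (np.abs(W[:,2]-z)<.004).any() else W
            print(cam,n,thr,c[i].round(2),st[i].tolist(),world(cam,d,*c[i],z).round(4)[:2],'depth med',np.median(W,0).round(4),'mid',((T.max(0)+T.min(0))/2).round(4))
```

```text
top L 130 [244.97 183.73] [241, 180, 9, 9, 64] [0.5133 0.093 ] depth med [0.5137 0.093  0.0552] mid [0.513  0.0929 0.0558]
top M 130 [284.08 190.82] [280, 187, 9, 9, 60] [ 0.4981 -0.0257] depth med [ 0.4979 -0.0256  0.0558] mid [ 0.4981 -0.0255  0.0559]
top R 130 [323.4  197.21] [319, 193, 10, 9, 58] [ 0.4852 -0.1443] depth med [ 0.486  -0.1435  0.0551] mid [ 0.4857 -0.1447  0.056 ]
top S 130 [171.42 202.6 ] [164, 195, 16, 16, 203] [0.4395 0.3051] depth med [0.4395 0.305  0.0744] mid [0.4396 0.3052 0.0749]
scene L 130 [266.67 199.63] [257, 192, 23, 23, 335] [0.5028 0.095 ] depth med [0.4827 0.14   0.0025] mid [0.512  0.0888 0.0557]
scene L 160 [265.59 194.27] [257, 192, 22, 8, 64] [0.4859 0.1162] depth med [4.506e-01 1.769e-01 2.000e-04] mid [0.4572 0.1719 0.0005]
scene M 130 [242.45 220.25] [233, 213, 23, 23, 306] [ 0.4914 -0.0276] depth med [0.4838 0.0093 0.0299] mid [ 0.4975 -0.0296  0.0559]
scene M 160 [240.35 218.64] [233, 213, 17, 13, 138] [ 0.4821 -0.0253] depth med [0.4461 0.0061 0.0028] mid [ 0.4975 -0.0287  0.0559]
scene R 130 [214.96 241.08] [205, 234, 23, 23, 325] [ 0.4741 -0.1413] depth med [ 0.4632 -0.1127  0.0299] mid [ 0.4837 -0.149   0.0561]
scene R 160 [212.76 240.86] [205, 234, 17, 15, 169] [ 0.4685 -0.1441] depth med [ 0.4325 -0.1208  0.0026] mid [ 0.4837 -0.1486  0.0569]
scene S 130 [281.55 158.65] [271, 149, 23, 23, 337] [0.4406 0.3014] depth med [0.4295 0.3158 0.0554] mid [0.4393 0.3009 0.0747]
scene S 160 [280.67 155.54] [271, 149, 18, 14, 157] [0.428  0.3173] depth med [0.4241 0.3172 0.0732] mid [0.439  0.3009 0.0751]
```

```bash
python3 -m crank '[{"dp":[0,0,0],"delta_rot":[0,0,-0.0135],"fingers":-1},{"dp":[0,0,0],"delta_rot":[0,0,-0.0135],"fingers":-1}]' 20
```

```text
t: 0.27
tcp_pos: [0.173, 0.6002, 0.3032]
tool_rot: [0.054, 0.999, -0.001, -0.0]
force: [0.2, 0.3, -0.0]
finger_gap: 0.745
gripper_force: 0.0
```

```bash
python3 -m crank '[{"dp":[-0.05,-0.06,0],"delta_rot":[0,0,0],"fingers":-1},{"dp":[-0.05,-0.06,0],"delta_rot":[0,0,0],"fingers":-1},{"dp":[-0.05,-0.06,0],"delta_rot":[0,0,0],"fingers":-1},{"dp":[-0.05,-0.06,0],"delta_rot":[0,0,0],"fingers":-1},{"dp":[-0.05,-0.06,0],"delta_rot":[0,0,0],"fingers":-1},{"dp":[-0.05,-0.06,0],"delta_rot":[0,0,0],"fingers":-1},{"dp":[-0.05,-0.06,0],"delta_rot":[0,0,0],"fingers":-1},{"dp":[-0.05,-0.06,0],"delta_rot":[0,0,0],"fingers":-1},{"dp":[-0.05,-0.06,0],"delta_rot":[0,0,0],"fingers":-1},{"dp":[-0.05,-0.06,0],"delta_rot":[0,0,0],"fingers":-1}]'
python3 -m crank '[{"dp":[-0.05,-0.06,0],"delta_rot":[0,0,0],"fingers":-1},{"dp":[-0.05,-0.06,0],"delta_rot":[0,0,0],"fingers":-1},{"dp":[-0.05,-0.06,0],"delta_rot":[0,0,0],"fingers":-1},{"dp":[-0.05,-0.06,0],"delta_rot":[0,0,0],"fingers":-1},{"dp":[-0.05,-0.06,0],"delta_rot":[0,0,0],"fingers":-1},{"dp":[-0.035,-0.039,0],"delta_rot":[0,0,0],"fingers":-1},{"dp":[0,0,0.07],"delta_rot":[0,0,0],"fingers":-1},{"dp":[0,0,0.07],"delta_rot":[0,0,0],"fingers":-1},{"dp":[0,0,0],"delta_rot":[0,0,0],"fingers":-1},{"dp":[0,0,0],"delta_rot":[0,0,0],"fingers":-1}]'
python3 -c "
from h import *
p,d=snap('scene','s2')
cv2.imwrite('pics/s2c.png',cv2.resize(cv2.imread('pics/s2.png')[80:260,160:400],None,fx=3,fy=3,interpolation=cv2.INTER_CUBIC))
s=manip.sense();print(s['tcp_pos'],s['tool_rot'],s['force'],s['finger_gap'])"
```

```text
t: 1.1
tcp_pos: [0.3888, 0.2729, 0.3038]
tool_rot: [0.055, 0.998, -0.0, -0.0]
force: [0.6, 0.3, -0.3]
finger_gap: 0.002
gripper_force: 0.0
t: 1.93
tcp_pos: [0.5098, 0.0903, 0.2324]
tool_rot: [0.056, 0.998, -0.0, -0.003]
force: [0.2, 0.4, 0.4]
finger_gap: 0.003
gripper_force: 0.0
[0.51103922 0.09052101 0.23401678] [ 5.54164371e-02  9.98463114e-01  2.76033302e-06 -6.54742157e-04] [-0.17516027 -0.32402206 -0.04776792] 0.002264035462349286
```

View pics/s2c.png

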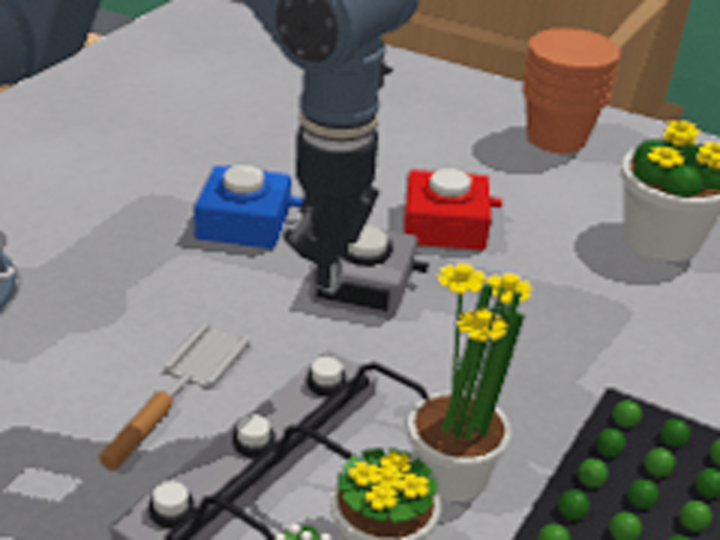

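The tip is at crop (328,285), directly above the left cap at (327,370), and everything nearby is clear. Descending.

```bash
python3 -m crank '[{"dp":[-0.002,0,0.045],"delta_rot":[0,0,0],"fingers":-1},{"dp":[0,0,0.045],"delta_rot":[0,0,0],"fingers":-1},{"dp":[0,0,0.045],"delta_rot":[0,0,0],"fingers":-1},{"dp":[0,0,0.035],"delta_rot":[0,0,0],"fingers":-1},{"dp":[0,0,0.02],"delta_rot":[0,0,0],"fingers":-1},{"dp":[0,0,0],"delta_rot":[0,0,0],"fingers":-1},{"dp":[0,0,0],"delta_rot":[0,0,0],"fingers":-1},{"dp":[0,0,0],"delta_rot":[0,0,0],"fingers":-1}]'
python3 -m crank '[{"dp":[0,0,0.008],"delta_rot":[0,0,0],"fingers":-1},{"dp":[0,0,0.004],"delta_rot":[0,0,0],"fingers":-1},{"dp":[0,0,0.004],"delta_rot":[0,0,0],"fingers":-1},{"dp":[0,0,0],"delta_rot":[0,0,0],"fingers":-1},{"dp":[0,0,0],"delta_rot":[0,0,0],"fingers":-1}]'
```

```text
t: 2.65
tcp_pos: [0.5133, 0.0905, 0.1405]
tool_rot: [0.055, 0.998, 0.0, 0.002]
force: [0.2, 0.1, -0.2]
finger_gap: -0.004
gripper_force: 0.0
t: 3.07
tcp_pos: [0.5121, 0.0902, 0.1309]
tool_rot: [0.056, 0.998, -0.0, -0.0]
force: [0.1, -0.2, -0.2]
finger_gap: -0.0
gripper_force: 0.0
```

```bash
python3 -m crank '[{"dp":[0,0,0.004],"delta_rot":[0,0,0],"fingers":-1},{"dp":[0,0,0.004],"delta_rot":[0,0,0],"fingers":-1},{"dp":[0,0,0],"delta_rot":[0,0,0],"fingers":-1},{"dp":[0,0,0],"delta_rot":[0,0,0],"fingers":-1}]'
python3 -m crank '[{"dp":[0,0,0.004],"delta_rot":[0,0,0],"fingers":-1},{"dp":[0,0,0.004],"delta_rot":[0,0,0],"fingers":-1},{"dp":[0,0,0],"delta_rot":[0,0,0],"fingers":-1},{"dp":[0,0,0],"delta_rot":[0,0,0],"fingers":-1}]'
```

```text
t: 3.4
tcp_pos: [0.5121, 0.0902, 0.1267]
tool_rot: [0.056, 0.998, -0.0, -0.0]
force: [0.1, -1.2, 0.6]
finger_gap: -0.001
gripper_force: 0.0
t: 3.73
tcp_pos: [0.5121, 0.0903, 0.1227]
tool_rot: [0.056, 0.998, 0.0, -0.0]
force: [0.2, -0.8, -0.0]
finger_gap: -0.001
gripper_force: 0.0
```

```bash
python3 -m crank '[{"dp":[0,0,0.002],"delta_rot":[0,0,0],"fingers":-1},{"dp":[0,0,0.002],"delta_rot":[0,0,0],"fingers":-1},{"dp":[0,0,0],"delta_rot":[0,0,0],"fingers":-1}]'
python3 -m crank '[{"dp":[0,0,0.002],"delta_rot":[0,0,0],"fingers":-1},{"dp":[0,0,0],"delta_rot":[0,0,0],"fingers":-1}]'
```

```text
t: 3.98
tcp_pos: [0.5121, 0.0903, 0.1208]
tool_rot: [0.056, 0.998, -0.0, -0.0]
force: [-0.2, 0.6, -0.0]
finger_gap: -0.003
gripper_force: 0.3
t: 4.15
tcp_pos: [0.5121, 0.0903, 0.1206]
tool_rot: [0.055, 0.998, -0.0, 0.0]
force: [-2.3, -0.1, 7.4]
finger_gap: 0.004
gripper_force: 3.9
```

It bottomed out at TCP 0.1206 with 7.4 N. Now rise, move over the pump and look.

```bash
python3 -m crank '[{"dp":[0,0,-0.01],"delta_rot":[0,0,0],"fingers":-1},{"dp":[0,0,-0.06],"delta_rot":[0,0,0],"fingers":-1},{"dp":[0,0,-0.07],"delta_rot":[0,0,0],"fingers":-1},{"dp":[0,0,-0.07],"delta_rot":[0,0,0],"fingers":-1},{"dp":[0.032,0.068,0],"delta_rot":[0,0,0],"fingers":-1},{"dp":[0.032,0.068,0],"delta_rot":[0,0,0],"fingers":-1},{"dp":[0.032,0.068,0],"delta_rot":[0,0,0],"fingers":-1},{"dp":[0.032,0.068,0],"delta_rot":[0,0,0],"fingers":-1},{"dp":[0.032,0.068,0],"delta_rot":[0,0,0],"fingers":-1},{"dp":[0.032,0.068,0],"delta_rot":[0,0,0],"fingers":-1},{"dp":[0,0,0],"delta_rot":[0,0,0],"fingers":-1},{"dp":[0,0,0],"delta_rot":[0,0,0],"fingers":-1}]'
python3 -c "
from h import *
p,d=snap('scene','s3')
a=cv2.imread('pics/s3.png')
cv2.imwrite('pics/s3c.png',cv2.resize(a[80:260,180:380],None,fx=3,fy=3,interpolation=cv2.INTER_CUBIC))
for n,(x,y) in dict(L=(.5127,.091),M=(.4978,-.0275),R=(.4847,-.1465)).items():
    W=np.array([world('scene',d,u,v) for v in range(185,260) for u in range(195,290)])
    k=(np.hypot(W[:,0]-x,W[:,1]-y)<.012)&(W[:,2]>.03); print(n,k.sum(),np.median(W[k,2]).round(4))
"
```

```text
t: 5.15
tcp_pos: [0.4383, 0.3054, 0.2249]
tool_rot: [0.053, 0.999, -0.0, 0.0]
force: [0.3, -0.2, -0.3]
finger_gap: -0.002
gripper_force: 0.0Traceback (most recent call last):
  File "<string>", line 7, in <module>
    W=np.array([world('scene',d,u,v) for v in range(185,260) for u in range(195,290)])
                ~~~~~^^^^^^^^^^^^^^^
  File "h.py", line 7, in world
    m=manip.camera_model(cam); a=np.array(m['attitude'],float)
ValueError: time passes only in moves, steps and waits
```

View pics/s3c.png

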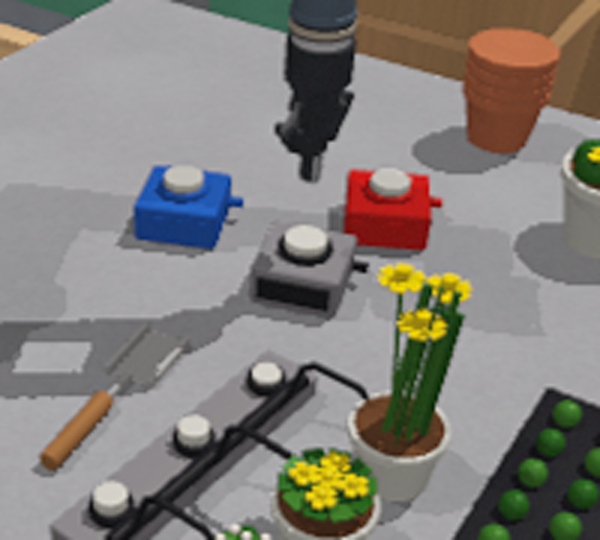

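The left cap at crop (266,374) sits visibly lower in its collar than the middle (193,431) and right (110,498) caps. The tip at (310,178) is above the pump button (306,240). Now a numeric check of the cap heights.

```bash
python3 - <<'E'
from h import *
m=manip.camera_model('scene');Rm=R.from_quat(m['attitude']).as_matrix()
v,u=np.mgrid[0:384,0:512]
for f in('scene1','s3'):
    d=np.load(f'pics/{f}.npy')
    W=(np.stack([(u-m['cx'])/m['fx'],-(v-m['cy'])/m['fy'],-np.ones(u.shape)],-1)*d[...,None])@Rm.T+m['origin']
    for n,x,y in(('L',.5127,.091),('M',.4978,-.0275),('R',.4847,-.1465)):
        k=(np.hypot(W[...,0]-x,W[...,1]-y)<.011)&(W[...,2]>.03)&(W[...,2]<.08); print(f,n,k.sum(),np.median(W[k][:,2]).round(4))
E
python3 -m crank '[{"dp":[0,-0.004,0.045],"delta_rot":[0,0,0],"fingers":-1},{"dp":[0,0,0.045],"delta_rot":[0,0,0],"fingers":-1},{"dp":[0,0,0.03],"delta_rot":[0,0,0],"fingers":-1},{"dp":[0,0,0.015],"delta_rot":[0,0,0],"fingers":-1},{"dp":[0,0,0],"delta_rot":[0,0,0],"fingers":-1},{"dp":[0,0,0],"delta_rot":[0,0,0],"fingers":-1}]'
```

```text
scene1 L 26 0.0564
scene1 M 31 0.0565
scene1 R 35 0.057
s3 L 22 0.049
s3 M 28 0.0567
s3 R 38 0.0565
t: 5.7
tcp_pos: [0.4397, 0.3008, 0.1574]
tool_rot: [0.056, 0.998, -0.0, -0.0]
force: [-0.8, 0.7, 0.7]
finger_gap: -0.002
gripper_force: 0.0
```

Left valve is down and the others are unchanged. Pressing the pump.

```bash
python3 -m crank '[{"dp":[0,0,0.01],"delta_rot":[0,0,0],"fingers":-1},{"dp":[0,0,0.008],"delta_rot":[0,0,0],"fingers":-1},{"dp":[0,0,0.004],"delta_rot":[0,0,0],"fingers":-1},{"dp":[0,0,0.004],"delta_rot":[0,0,0],"fingers":-1},{"dp":[0,0,0.003],"delta_rot":[0,0,0],"fingers":-1},{"dp":[0,0,0],"delta_rot":[0,0,0],"fingers":-1},{"dp":[0,0,0],"delta_rot":[0,0,0],"fingers":-1}]'
python3 -m crank '[{"dp":[0,0,0.002],"delta_rot":[0,0,0],"fingers":-1},{"dp":[0,0,0.001],"delta_rot":[0,0,0],"fingers":-1},{"dp":[0,0,0],"delta_rot":[0,0,0],"fingers":-1}]'
```

```text
t: 6.28
tcp_pos: [0.4396, 0.3017, 0.1433]
tool_rot: [0.055, 0.998, 0.0, 0.001]
force: [1.1, -1.3, 3.9]
finger_gap: -0.002
gripper_force: 1.7
t: 6.53
tcp_pos: [0.4396, 0.3017, 0.1417]
tool_rot: [0.055, 0.998, 0.0, 0.001]
force: [1.5, -1.0, 5.0]
finger_gap: 0.0
gripper_force: 2.2
```

```bash
python3 -m crank '[{"dp":[0,0,0.002],"delta_rot":[0,0,0],"fingers":-1},{"dp":[0,0,0],"delta_rot":[0,0,0],"fingers":-1},{"dp":[0,0,0],"delta_rot":[0,0,0],"fingers":-1}]'
```

```text
t: 6.78
tcp_pos: [0.4396, 0.3017, 0.1416]
tool_rot: [0.055, 0.998, 0.0, 0.001]
force: [-0.2, -2.9, 11.7]
finger_gap: -0.001
gripper_force: 5.7
```

Bottomed at 11.7 N. Releasing and rising clear.

```bash
python3 -m crank '[{"dp":[0,0,-0.01],"delta_rot":[0,0,0],"fingers":-1},{"dp":[0,0,-0.04],"delta_rot":[0,0,0],"fingers":-1},{"dp":[0,0,-0.07],"delta_rot":[0,0,0],"fingers":-1},{"dp":[0,0,-0.07],"delta_rot":[0,0,0],"fingers":-1},{"dp":[0,0,-0.06],"delta_rot":[0,0,0],"fingers":-1},{"dp":[0,0,0],"delta_rot":[0,0,0],"fingers":-1},{"dp":[0,0,0],"delta_rot":[0,0,0],"fingers":-1},{"dp":[0,0,0],"delta_rot":[0,0,0],"fingers":-1},{"dp":[0,0,0],"delta_rot":[0,0,0],"fingers":-1}]'
python3 - <<'E'
from h import *
p,d=snap('scene','s4')
m=manip.camera_model('scene');Rm=R.from_quat(m['attitude']).as_matrix()
v,u=np.mgrid[0:384,0:512]
W=(np.stack([(u-m['cx'])/m['fx'],-(v-m['cy'])/m['fy'],-np.ones(u.shape)],-1)*d[...,None])@Rm.T+m['origin']
for n,x,y in(('L',.5127,.091),('M',.4978,-.0275),('R',.4847,-.1465),('S',.4393,.303)):
    k=(np.hypot(W[...,0]-x,W[...,1]-y)<.011)&(W[...,2]>.03)&(W[...,2]<.09); print(n,k.sum(),np.median(W[k][:,2]).round(4))
E
```

```text
t: 7.53
tcp_pos: [0.4379, 0.3013, 0.2637]
tool_rot: [0.056, 0.998, -0.001, -0.002]
force: [0.1, -0.1, 1.1]
finger_gap: -0.004
gripper_force: 0.0
L 24 0.0486
M 28 0.0564
R 36 0.0573
S 18 0.0756
```

View pics/s4.png

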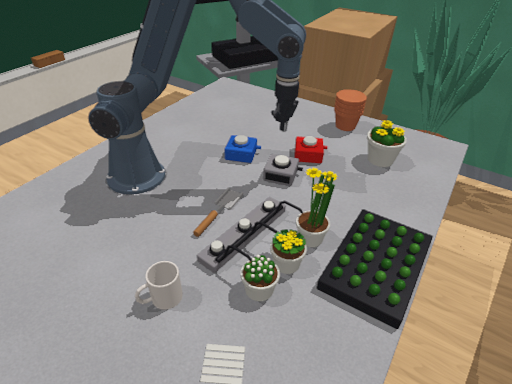

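The left valve at (268,205) is down, the pump button at (282,160) is back up, nothing else has moved, and the arm is clear at (284,125).

```bash
python3 -c "
from station import manip
print(manip.sign_off())"
```

```text
the job is handed in; nothing more can be done
None
```

Job handed in: I pressed the left valve, in front of the daffodils, fully down, then pressed the grey pump's button and let it spring back; nothing else was touched and the arm finished clear.

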